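# Press a bin-card holder up behind the shelf lip and hold it there

## Task

One of the three parts bins on the bench riser still has no card holder on the shelf edge in front of it. Pick up the loose card holder from the bench, bring it in under the turned-down front lip centred on that bin and square to the lip, push its tongue up behind the lip until it is fully home, and finish while still gripping it and pressing it upward with a steady, moderate push, so that a workmate can tighten its clamp screw. It would fall if let go, so do not release it; leave the other things on the bench where they are.

Things in the scene. Friction and masses are not known exactly. Their poses are not given: they have to be found in the camera images.
- holder: loose grey plastic card holder, about 60 g, standing on the bench; 52 mm wide (y), 40 high. Origin: underside, below the slot's middle; x from card face to tongue. Label box with flat end cheeks x -33 to -5 mm (grip across the cheeks, 52 mm, near x -20, clear of the lip); upward slot x -5 to 5, floor at z 4; tongue x 5 to 9, 40 wide, top z 20; clamp screw behind it to x 16
- holder_seat (a point): middle of the slot's floor on the loose holder, 4 mm above its underside; the lip's lower edge bears here when it is home
- holder_tongue (a point): middle of the top edge of the loose holder's tongue, 20 mm above its underside, 7 mm behind the slot's middle
- riser: fixed grey steel bench riser shelf, 520 mm wide (y), top 140 mm above the bench, open in front below. Origin: on the bench under the middle of the front lip; x to its rear (away from the robot), y along the lip. Lip: 4 mm thick (x -2 to 2), turned down 30 mm from the top's front edge, lower edge 110 mm above the bench. Behind and below the lip it is empty for 80 mm; rigid, no spring or catch
- riser_lip (a point): middle of the lower edge of the riser's front lip, 110 mm above the bench
- bin_bare: the black open parts bin (120 x 104 x 50 mm, front wall 30 mm) on the riser with no card holder on the lip in front of it. Origin: centre of its underside, 130 mm behind the lip, same axes as the riser. Fixed. The three bins stand 150 mm apart in any order; in front of the middle of the other two an identical holder is already fitted
- bolt: bystander: loose big bolt standing on its head, hexagon head 36 mm across flats, 70 mm high; origin under its middle
- wrench: bystander: loose steel spanner lying flat
- tube: bystander: loose offcut of square tube, 80 x 40 x 40 mm, lying; origin under its middle
- square: bystander: loose engineer's square lying flat, stock 100 mm along x, blade 140 mm along y

How it is judged:
By the outcome, as a careful person would: the job done as asked, in the order asked, and still so for the second after the job is handed in, while the arm keeps its last pose, push and grip.
It also fails if it takes over 38 s, if anything falls off the work surface, if the arm or the gripper's body presses on something with over 40 N, if the wrist force passes 120 N, or if a joint passes its speed limit or range.

## Robot

A 6-joint arm with a two-finger parallel gripper is mounted at the origin on the work surface. World frame = base frame: x ahead of the robot, y to its left, z up, the work surface at z = 0. Lengths are in m, angles in degrees, forces in N, time in s.
With the tool pointing down it reaches from about 0.275 to 0.875 m from the base axis. Payload 12.5 kg.
Tool frame: the origin (TCP) lies on the centre line of the jaws, within the pads' length; the fingertips stand 19 mm ahead of it and the grasp point (between the pads) is the TCP (nose_length is the distance from the TCP to the fingertips, in m); x points along the fingers, y is the direction in which the jaws open and shut, and the axes are right-handed (so a half turn about x gives the same grasp; the last joint's range is limited). The gripper opens to 85 mm and grips with 20 to 120 N. Pads are 22 mm wide; open, the fingers measure 114 mm over their backs; the gripper's body (76 mm by 85 mm) begins 54 mm behind the grasp point. The pads swing forward as they close: fully open they stand 13 mm farther back than shut.
Start: joints at [-77.842, 20.094, 94.641, -0, 65.266, -4.847], TCP at [0.161, -0.526, 0.25] pointing down, gripper open.
Joint ranges: [-157.81, 157.81], [-45, 120.19], [0.68, 151.7], [-89.99, 269.99], [4.06, 180], [-164.3, 164.3]. Speed limits (degrees/s): [127.2, 127.2, 159.86, 180, 180, 180].

## Interface

Orientations are given as [roll, pitch, yaw] about the fixed x, y, z axes, in that order (R = Rz(yaw) Ry(pitch) Rx(roll)).
In Python, from cell import * gives the robot as it stands.
- The arm moves only by the tool move_arm, never from a script. Its argument "moves" is a list of rows, each a list of 3 entries, a list of its own where there are three numbers: the shift along the tool's x, y, z in cm, then the turn, a rotation vector about the tool's x, y, z in degrees, then the finger opening in cm, from 0 to 8.54. A call has exactly 8 rows; each row is the pose to reach, as a shift and turn from the pose commanded when the call began, along the tool's axes at that moment; what a row does not reach only later rows make up. A row lasts 1/8 s, in which the tool goes at most 62.5 mm and 10.7 degrees, less where a joint would pass 70% of its speed; a pose out of reach is approached as far as the arm can. A call with a gripper value outside its range is refused whole. The fingers move at their own pace and stop on an object; "force" is the grip in N (left out, the last holds). Time passes only in rows, so rows that repeat a pose let the fingers close, or fill a call up. It gives the time, the measured TCP pose, the force and the opening at its end, in the units of the state.
- state(): the state, without advancing time (a new reading comes with each control period).
- get_image(name): name is "side" or "top"; returns a dict with "pixels" (384x512x3 uint8, red, green, blue), "range_z" (384x512 float32, m along the optical axis (not along the pixel's ray), 0 where there is no reading), "mtx" (3x3 intrinsics, pixels), "R" (3x3) and "t" (3): a world point X has camera coordinates R X + t. Camera axes: x right, y down, z forward; pixel columns grow to the right and rows downward; lengths in m; the calibration is good to about 2 mm. A picture is of the moment at which its call begins.
- job_done(): hands the job in, once; it reports no verdict.
The state is a dict: "time": time; "qpos": joint angles; "qd": joint speeds; "tau": joint torques, N m; "tool_pos": TCP position; "tool_rot": TCP orientation; "ft_force": force on the tool from outside, world axes, zero at the start; "wrist_torque": the same for the moment, N m; "opening": finger opening in m.
Only numpy, scipy, OpenCV 4.12 (cv2) and the standard library are available. Lean on these libraries where they do the work, as an engineer would, in place of code of your own. Each camera call takes 0.05 s, during which the arm holds its last target.

## Working session

There is one attempt and no reset: what is moved stays moved. The work goes in short steps, Python scripts to look and compute and a tool call to move; the robot and the scene stay as the last step left them, time stands still between calls to the robot, and variables do not carry over. Pictures are saved under pics/ and viewed, and the job is handed in when it is done.

Besides the shell and the picture viewer there is one more tool, called after "Request:" as name([rows], argument=value, ...), one row to a line, values as JSON. move_arm: Moves the arm, as the interface text tells. Its arguments: {"type":"object","properties":{"moves":{"type":"array","items":{"type":"array"}},"force":{"type":"number"}},"required":["moves"]}

```bash
ls; mkdir -p pics; python3 - <<'E'
from cell import *
import cv2,numpy as np
print(state())
for n in("side","top"):
    d=get_image(n)
    cv2.imwrite(f"pics/{n}0.png",d["pixels"][:,:,::-1])
    np.savez(f"{n}0.npz",**d)
    print(n,d["mtx"],d["R"],d["t"])
E
```

```text
pics
{'time': 0.0, 'qpos': array([-7.78419830e+01,  2.01246197e+01,  9.46779411e+01, -1.55214654e-03,
        6.52656049e+01, -4.84874300e+00]), 'qd': array([ 0.04008125, -0.01590393, -0.03298676, -0.03910877,  0.00819365,
        0.01020834]), 'tau': array([ 1.09125040e-04, -5.06101155e+01, -2.91412246e+01, -6.96509073e-05,
        4.45634927e-03,  5.11648452e-06]), 'tool_pos': array([ 0.16080412, -0.5256359 ,  0.24974914]), 'tool_rot': array([-93.66461558,  89.93181978, 103.34279468]), 'ft_force': array([ 0.18553544,  0.11427311, -0.12696087]), 'wrist_torque': array([ 0.02859917, -0.00545861, -0.01273171]), 'opening': 0.08549234258289508}
side [[366.11401976   0.         252.76706926]
 [  0.         366.11401976 193.5605009 ]
 [  0.           0.           1.        ]] [[-0.86015126 -0.50978957 -0.01595017]
 [-0.2896503   0.51397984 -0.80742023]
 [ 0.41981248 -0.68988356 -0.5897611 ]] [0.47037254 0.24287749 0.76163327]
top [[425.33598346   0.         252.00764985]
 [  0.         425.33598346 195.07581979]
 [  0.           0.           1.        ]] [[-0.02459672 -0.9996935   0.00281084]
 [-0.98493526  0.02375201 -0.17128447]
 [ 0.17116521 -0.00698153 -0.98521761]] [-0.01043459  0.57125362  1.09241385]
```

View pics/side0.png

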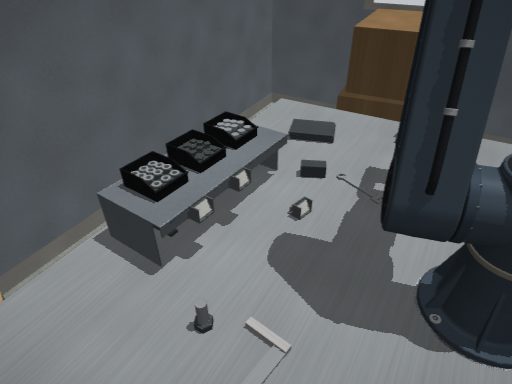

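View pics/top0.png

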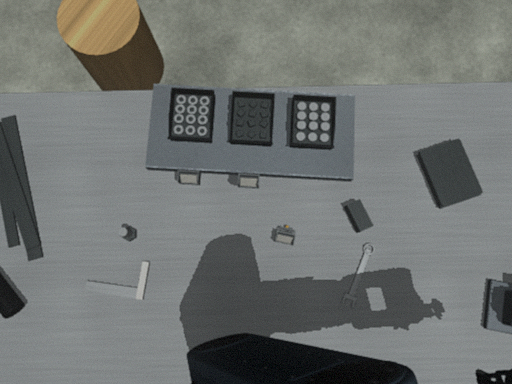

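The side view shows fitted holders at (202,210) and (240,180). The top view shows them at (189,178) and (248,182), with the bin at (312,122) bare. The loose holder is at about (285,236) in the top view and (301,208) in the side view. Next I'll measure it and look at it enlarged.

```bash
cat > h.py <<'E'
import numpy as np,cv2
def load(f): return dict(np.load(f))
def cloud(d):
    z=d["range_z"].astype(float);v,u=np.mgrid[:384,:512]
    K=d["mtx"];c=np.stack([(u-K[0,2])/K[0,0]*z,(v-K[1,2])/K[1,1]*z,z],-1)
    X=(c-d["t"])@d["R"]; X[z==0]=np.nan
    return X
def proj(d,X):
    c=d["R"]@np.asarray(X)+d["t"];p=d["mtx"]@c;return p[:2]/p[2]
def ray(d,u,v,z):
    r=d["R"].T@np.linalg.inv(d["mtx"])@[u,v,1];o=-d["R"].T@d["t"];return o+r*(z-o[2])/r[2]
def crop(d,x0,x1,y0,y1,s,f):
    cv2.imwrite(f,cv2.resize(d["pixels"][y0:y1,x0:x1,::-1],None,fx=s,fy=s,interpolation=cv2.INTER_CUBIC))
E
python3 - <<'E'
from h import *
np.set_printoptions(precision=4,suppress=True)
t=load("top0.npz");s=load("side0.npz")
crop(t,260,310,215,255,14,"pics/t1.png");crop(s,275,325,190,225,14,"pics/s1.png")
X=cloud(t)
# riser top plane
m=np.abs(X[...,2]-.14)<.006
m[:, :140]=0;m[:,365:]=0;m[:80]=0;m[190:]=0
c,_=max(((c,cv2.contourArea(c)) for c in cv2.findContours(m.astype(np.uint8),0,1)[0]),key=lambda a:a[1])
print("riser z",np.nanmedian(X[m][:,2]), cv2.minAreaRect(c))
# front edge: per column, lowest row
pts=[]
for u in range(155,350,3):
    r=np.where(m[:,u])[0]
    if len(r): pts.append(ray(t,u,r.max()+.5,.14))
pts=np.array(pts);p=np.polyfit(pts[:,1],pts[:,0],1);res=pts[:,0]-np.polyval(p,pts[:,1])
k=abs(res)<.003;p=np.polyfit(pts[k,1],pts[k,0],1);print("edge x=",p,k.sum(),len(pts),np.degrees(np.arctan(p[0])),np.std((pts[:,0]-np.polyval(p,pts[:,1]))[k]))
for r in (110,130,155):
    cc=np.where(m[r,140:365])[0]+140; print(r,ray(t,cc.min()-.5,r,.14),ray(t,cc.max()+.5,r,.14))
# heights near the loose holder
for nm,d,b in(("top",t,(272,300,222,248)),("side",s,(286,318,196,220))):
    Xc=cloud(d)[b[2]:b[3],b[0]:b[1]].reshape(-1,3);q=Xc[Xc[:,2]>.008]
    print(nm,len(q),q.min(0),q.max(0),q.mean(0), np.nanmedian(cloud(d)[b[2]:b[3],b[0]:b[1],2]))
    h=Xc[Xc[:,2]>.03];print(len(h),h.min(0),h.max(0),cv2.minAreaRect((h[:,:2]*1000).astype(np.float32)))
# bins
for u0,u1 in((165,220),(225,278),(285,340)):
    Xc=X[85:150,u0:u1].reshape(-1,3);q=Xc[Xc[:,2]>.178];print("bin",len(q),q.min(0),q.max(0),cv2.minAreaRect((q[:,:2]*1000).astype(np.float32)))
E
```

```text
riser z 0.140292736469435 ((251.27537536621094, 137.04307556152344), (207.7906951904297, 95.90766143798828), 3.1798300743103027)
edge x= [0.0802 0.6103] 22 65 4.5855682014407755 0.0007424670215785276
110 [0.7819 0.2301 0.14  ] [ 0.7696 -0.2913  0.14  ]
130 [0.7287 0.2343 0.14  ] [ 0.7163 -0.2878  0.14  ]
155 [0.6634 0.2382 0.14  ] [ 0.651  -0.2835  0.14  ]
top 247 [ 0.4369 -0.1365  0.0081] [ 0.489  -0.0824  0.0445] [ 0.4606 -0.1116  0.0272] 0.0021341979500437516
113 [ 0.438  -0.1365  0.0301] [ 0.4736 -0.0824  0.0445] ((456.5127258300781, -110.44975280761719), (51.76209259033203, 27.177539825439453), 76.80314636230469)
side 300 [ 0.4347 -0.1372  0.0083] [ 0.4885 -0.0794  0.0419] [ 0.4552 -0.1064  0.0263] 0.0016825157535394946
129 [ 0.4349 -0.1372  0.0302] [ 0.4748 -0.0794  0.0419] ((454.9520263671875, -108.6367416381836), (55.93603515625, 30.692441940307617), 77.57415771484375)
bin 535 [0.707  0.0639 0.178 ] [0.8183 0.1748 0.1947] ((762.2110595703125, 120.01252746582031), (104.9477310180664, 105.77137756347656), 85.61392974853516)
bin 336 [ 0.6928 -0.0836  0.178 ] [0.8047 0.0263 0.1949] ((749.8598022460938, -29.417118072509766), (104.05949401855469, 105.83837127685547), 85.16805267333984)
bin 570 [ 0.6792 -0.2353  0.178 ] [ 0.7935 -0.1242  0.1942] ((735.781005859375, -178.72177124023438), (104.26422882080078, 111.33515930175781), 84.90103149414062)
```

View pics/t1.png

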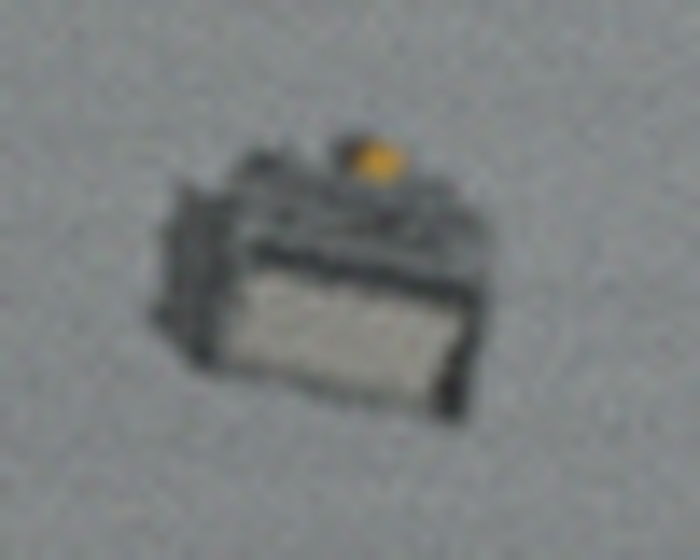

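View pics/s1.png

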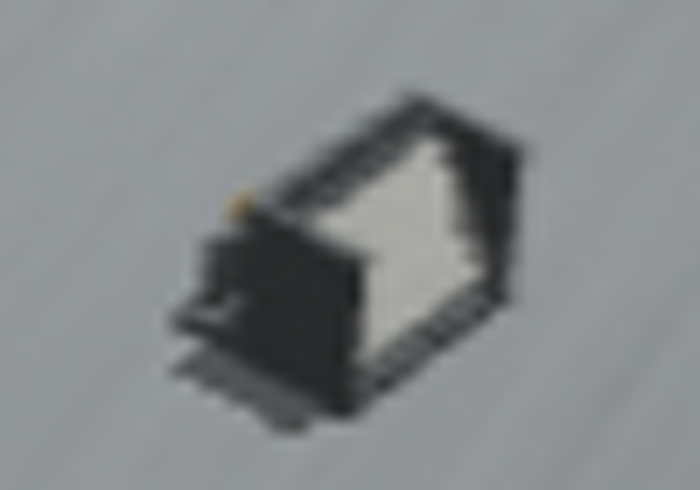

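```bash
python3 - <<'E'
from h import *
from scipy.spatial.transform import Rotation as Ro
np.set_printoptions(precision=4,suppress=True)
t=load("top0.npz");s=load("side0.npz")
crop(t,140,365,80,195,3.5,"pics/t2.png");crop(s,180,280,120,225,6,"pics/s2.png")
for nm,d in(("top",t),("side",s)):
    X=cloud(d)
    fl=(abs(X[...,2])<.01)&(X[...,0]<.55)&(X[...,0]>.4)&(abs(X[...,1])<.2);print(nm,"bench z",np.nanmedian(X[fl][:,2]))
    # lip face: z .115...135, x .55-.66
    m=(X[...,2]>.116)&(X[...,2]<.134)&(X[...,0]>.57)&(X[...,0]<.66)&(X[...,1]>-.31)&(X[...,1]<.26)
    P=X[m];
    for i in range(8):
        p=np.polyfit(P[:,1],P[:,0],1);r=P[:,0]-np.polyval(p,P[:,1]);P=P[abs(r)<max(.003,1.5*r.std())]
    print(nm,"lip face x=",p,len(P),"yaw",-np.degrees(np.arctan(p[0])),r.std(),P[:,1].min(),P[:,1].max())
    # top front edge
    m=(abs(X[...,2]-.14)<.005)&(X[...,0]>.57)&(X[...,0]<.9)
    P=X[m];ys=np.arange(-.27,.22,.01);E=[]
    for y in ys:
        q=P[abs(P[:,1]-y)<.006]
        if len(q): E.append((y,q[:,0].min()))
    E=np.array(E)
    for i in range(6):
        p=np.polyfit(E[:,0],E[:,1],1);r=E[:,1]-np.polyval(p,E[:,0]);E=E[abs(r)<max(.003,1.5*r.std())]
    print("  topedge",p,len(E),r.std())
    # fitted holders: points ahead of lip
    for a,b in((.08,.18),(-.07,.03)):
        m=(X[...,0]>p[1]+p[0]*X[...,1]-.045)&(X[...,0]<p[1]+p[0]*X[...,1]-.006)&(X[...,2]>.095)&(X[...,1]>a)&(X[...,1]<b)
        P=X[m];print("  fitted",len(P),P.min(0),P.max(0),cv2.minAreaRect((P[:,:2]*1000).astype(np.float32)))
from cell import state
S=state();R=Ro.from_euler("xyz",S["tool_rot"],degrees=True).as_matrix();print(R)
E
```

```text
top bench z 1.2724877467598302e-05
top lip face x= [0.0146 0.5995] 169 yaw -0.8369520087635592 0.0032795323861100696 -0.2645531883741454 0.15684111168375076
  topedge [0.0826 0.6118] 37 0.0003999723117171851
  fitted 282 [0.5901 0.1057 0.1054] [0.6177 0.1587 0.1499] ((604.1157836914062, 132.71438598632812), (52.50746536254883, 24.443470001220703), 85.87226104736328)
  fitted 267 [ 0.5779 -0.0422  0.1041] [0.6057 0.0106 0.1504] ((591.919677734375, -16.27337646484375), (52.068355560302734, 24.95603370666504), 85.61668395996094)
side bench z 1.4330990714828153e-05
side lip face x= [0.0833 0.6107] 547 yaw -4.764193631463047 0.0009105455678085532 -0.27614869753633564 0.24237338538025036
  topedge [0.0814 0.6094] 37 0.0005233628848718356
  fitted 449 [0.5878 0.1078 0.1055] [0.6161 0.1612 0.1479] ((601.900146484375, 134.32725524902344), (54.049468994140625, 25.289018630981445), 86.25173950195312)
  fitted 347 [ 0.5739 -0.0437  0.1049] [0.6039 0.0123 0.1478] ((588.865478515625, -14.859123229980469), (55.658931732177734, 26.47249984741211), 85.33650970458984)
[[-0.0002  0.2925 -0.9563]
 [ 0.001  -0.9563 -0.2925]
 [-1.     -0.0011 -0.0001]]
```

```bash
ls pics
```

```text
s1.png
s2.png
side0.png
t1.png
t2.png
top0.png
```

```bash
cat >> h.py <<'E'
from scipy.spatial.transform import Rotation as Ro
def goal(yaw):  # tool x down, tool -y along holder y
    a=np.radians(yaw);ey=np.array([-np.sin(a),np.cos(a),0]);x=np.array([0,0,-1.]);y=-ey
    return np.stack([x,y,np.cross(x,y)],1)
def delta(S,p,yaw):
    R=Ro.from_euler("xyz",S["tool_rot"],degrees=True).as_matrix()
    return 100*R.T@(np.array(p)-S["tool_pos"]), Ro.from_matrix(R.T@goal(yaw)).as_rotvec(degrees=True)
E
python3 - <<'E'
from h import *
from cell import state
print(delta(state(),(.455,-.1094,.12),-12.8))
E
```

```text
(array([ 13.01645592, -31.18926287, -40.30500324]), array([2.98054435e+01, 1.12984412e-02, 6.00437709e-02]))
```

View pics/s2.png

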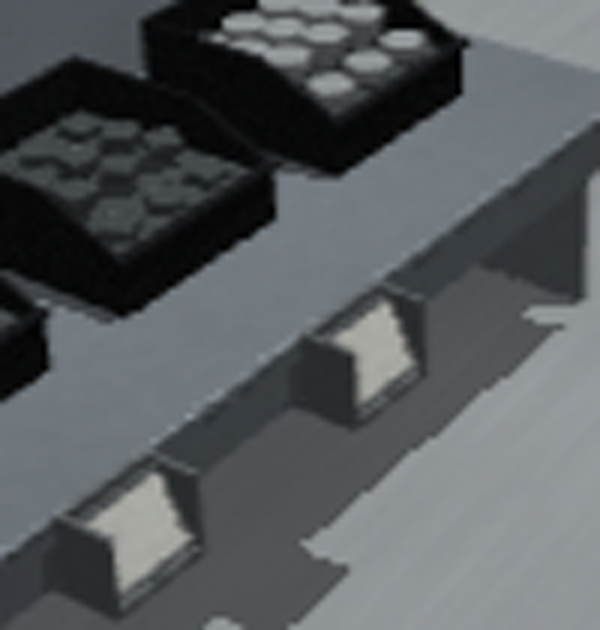

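This crop confirms it: two holders are fitted, at (370,360) and (130,535), and the lip in front of the far bin (washers, about (330,90)) is bare. I'll go above the loose holder now.

Request:
move_arm([
  [[0.5, -2, -2.6], [3, 0, 0], 8.5],
  [[1.5, -5, -6.5], [7, 0, 0], 8.5],
  [[3, -8.7, -11.2], [11, 0, 0], 8.5],
  [[4.5, -12.4, -16], [15, 0, 0], 8.5],
  [[6, -16.1, -20.8], [19, 0, 0], 8.5],
  [[7.5, -19.8, -25.6], [23, 0, 0], 8.5],
  [[9, -23.5, -30.4], [27, 0, 0], 8.5],
  [[10, -27, -35], [29.8, 0, 0], 8.5],
])

```text
time: 1.1
tool_pos: [0.4173, -0.1634, 0.1497]
tool_rot: [-14.4, 90.0, 152.7]
ft_force: [1.0, -1.0, -0.4]
opening: 0.085
```

```bash
python3 - <<'E'
from h import *
from cell import state
S=state();print(S["time"],S["tool_pos"],S["qpos"]);print(delta(S,(.455,-.1094,.09),-12.8))
E
```

```text
1.1 [ 0.41728683 -0.16343647  0.14965024] [-2.73442215e+01  1.80821617e+01  1.14534905e+02 -3.97469334e-06
  4.74139417e+01  7.55517856e+01]
(array([ 5.96455331, -6.10823522, -2.47332073]), array([-0.09600438,  0.03002177,  0.00775902]))
```

Request:
move_arm([
  [[0.5, -2.5, -1.0], [0, 0, 0], 8.5],
  [[2, -5, -2], [0, 0, 0], 8.5],
  [[3.5, -6.2, -2.5], [0, 0, 0], 8.5],
  [[5, -6.2, -2.5], [0, 0, 0], 8.5],
  [[6, -6.2, -2.5], [0, 0, 0], 8.5],
  [[6, -6.2, -2.5], [0, 0, 0], 8.5],
  [[6, -6.2, -2.5], [0, 0, 0], 8.5],
  [[6, -6.2, -2.5], [0, 0, 0], 8.5],
])

```text
time: 2.1
tool_pos: [0.4549, -0.1108, 0.0907]
tool_rot: [173.9, 89.9, -19.0]
ft_force: [-0.3, -1.2, -0.3]
opening: 0.0851
```

```bash
python3 - <<'E'
from h import *
from cell import state,get_image
S=state();print(S["time"],S["tool_pos"],S["ft_force"]);print(delta(S,(.455,-.1094,.026),-12.8))
for n in("side","top"):
    d=get_image(n);np.savez(n+"1.npz",**d)
    u,v=proj(d,S["tool_pos"]);print(u,v,proj(d,[.455,-.1094,.04]))
    crop(d,230,360,130,240,6,f"pics/{n}1.png")
E
```

```text
2.1 [ 0.454904   -0.11076656  0.09074509] [-0.30705738 -1.17033608 -0.25557792]
(array([ 6.47447346, -0.1360199 ,  0.02688914]), array([-0.01573438, -0.0525426 , -0.00566367]))
303.0981710445863 186.3971003264958 [301.65489235 201.78292755]
287.1482188551406 236.376151956496 [285.0275674  237.79483446]
```

View pics/side1.png

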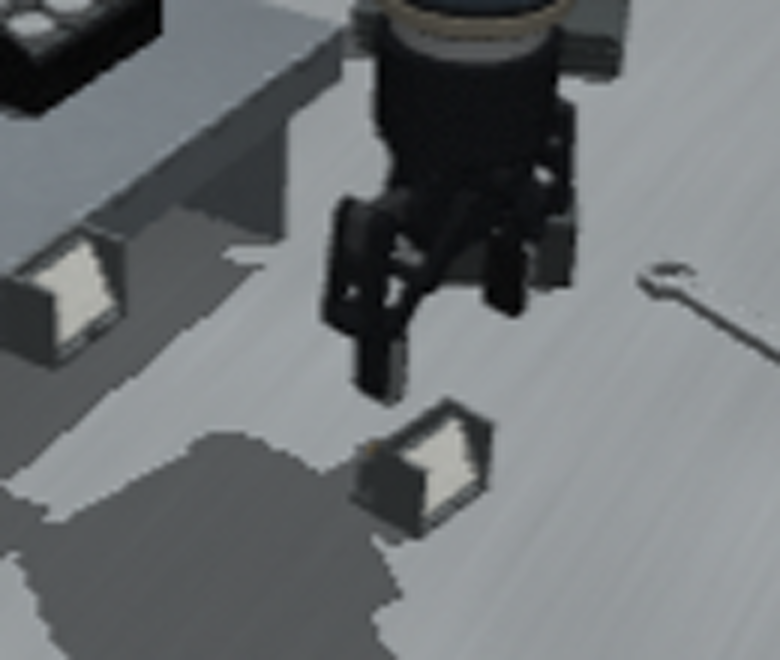

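View pics/top1.png

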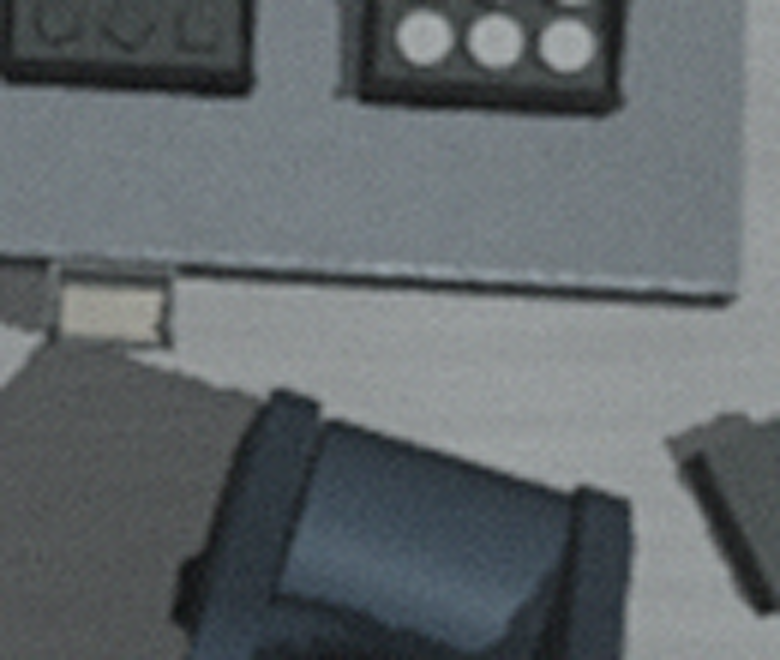

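In the side view the open jaws straddle the holder at crop (430,470). Descending.

Request:
move_arm([
  [[1.2, -0.1, 0], [0, 0, 0], 8.5],
  [[2.6, -0.1, 0], [0, 0, 0], 8.5],
  [[4, -0.1, 0], [0, 0, 0], 8.5],
  [[5.2, -0.1, 0], [0, 0, 0], 8.5],
  [[6, -0.1, 0], [0, 0, 0], 8.5],
  [[6.4, -0.1, 0], [0, 0, 0], 8.5],
  [[6.4, -0.1, 0], [0, 0, 0], 8.5],
  [[6.4, -0.1, 0], [0, 0, 0], 7],
])

```text
time: 3.2
tool_pos: [0.4551, -0.1096, 0.0266]
tool_rot: [173.8, 90.0, -19.0]
ft_force: [-0.2, -0.5, 0.3]
opening: 0.0702
```

Request:
move_arm([
  [[0, 0, 0], [0, 0, 0], 6],
  [[0, 0, 0], [0, 0, 0], 5.5],
  [[0, 0, 0], [0, 0, 0], 5],
  [[0, 0, 0], [0, 0, 0], 4],
  [[0, 0, 0], [0, 0, 0], 4],
  [[0, 0, 0], [0, 0, 0], 4],
  [[0, 0, 0], [0, 0, 0], 4],
  [[0, 0, 0], [0, 0, 0], 4],
], force=60)

```text
time: 4.2
tool_pos: [0.4551, -0.1095, 0.0268]
tool_rot: [175.6, 90.0, -17.2]
ft_force: [-1.9, 0.2, 7.4]
opening: 0.0509
```

```bash
python3 - <<'E'
from h import *
from cell import state,get_image
S=state();print(S["time"],S["tool_pos"],S["ft_force"],S["wrist_torque"],S["opening"])
d=get_image("side");np.savez("side2.npz",**d);print(proj(d,S["tool_pos"]))
crop(d,250,350,140,230,7,"pics/side2.png")
E
```

```text
4.2 [ 0.45505169 -0.10950221  0.02677446] [-1.8782559   0.23821384  7.44838491] [ 0.06905966  0.3646204  -0.03325857] 0.050938931963156374
[301.35284506 205.5560216 ]
```

View pics/side2.png

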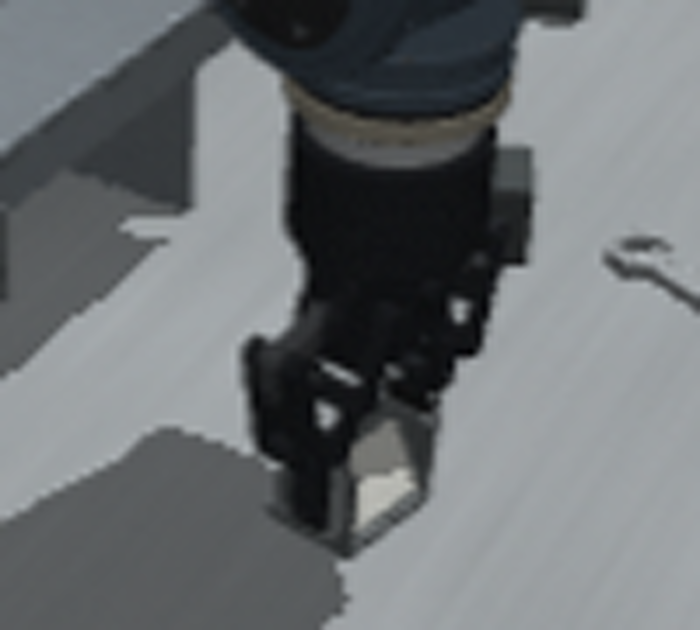

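Gripped: the opening is 50.9 mm and the cheeks sit between the pads at crop (360,480). Now I'll lift and work out the pre-approach 60 mm short of the lip.

```bash
python3 - <<'E'
from h import *
from cell import state
S=state();print(delta(S,(.5195,-.1607,.098),-4.73))
E
```

```text
(array([-7.11924049,  3.56470209, -7.4193779 ]), array([-8.06649721e+00, -2.27852880e-02, -3.36791902e-03]))
```

Request:
move_arm([
  [[-1, 0, 0], [0, 0, 0], 4],
  [[-2.5, 0, 0], [0, 0, 0], 4],
  [[-4, 0.5, -1], [-2, 0, 0], 4],
  [[-5.5, 1.4, -3], [-4, 0, 0], 4],
  [[-6.5, 2.4, -5], [-6, 0, 0], 4],
  [[-7.1, 3.2, -6.6], [-7.5, 0, 0], 4],
  [[-7.1, 3.6, -7.4], [-8.1, 0, 0], 4],
  [[-7.1, 3.6, -7.4], [-8.1, 0, 0], 4],
], force=80)

```text
time: 5.25
tool_pos: [0.519, -0.161, 0.0973]
tool_rot: [-22.2, 90.0, 153.1]
ft_force: [-0.5, -0.7, -0.5]
opening: 0.0508
```

```bash
python3 - <<'E'
from h import *
from cell import state,get_image
S=state();print(S["time"],S["tool_pos"],S["ft_force"],S["opening"]);print(delta(S,(.5195,-.1607,.098),-4.73))
for n in("side","top"):
    d=get_image(n);np.savez(n+"3.npz",**d)
    u,v=proj(d,S["tool_pos"]);print(u,v)
    u=int(u);v=int(v);crop(d,u-45,u+45,v-40,v+35,8,f"pics/{n}3.png");print(u-45,v-40)
E
```

```text
5.25 [ 0.51897884 -0.16095251  0.09734594] [-0.53311307 -0.65585983 -0.54140916] 0.05081126258092348
(array([-0.06541372, -0.02946005, -0.04984803]), array([0.00835476, 0.01131656, 0.00461718]))
289.7888316533039 169.19023061284025
244 129
306.02390705407737 210.57725782292275
261 170
```

View pics/side3.png

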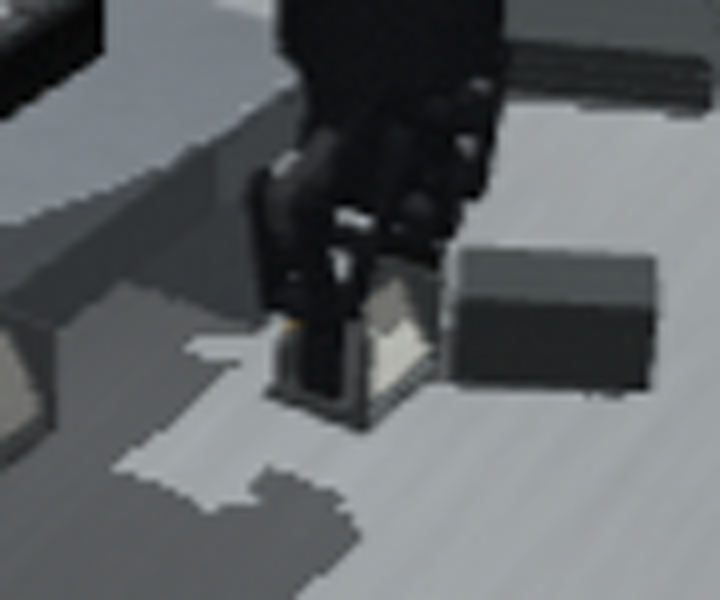

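View pics/top3.png

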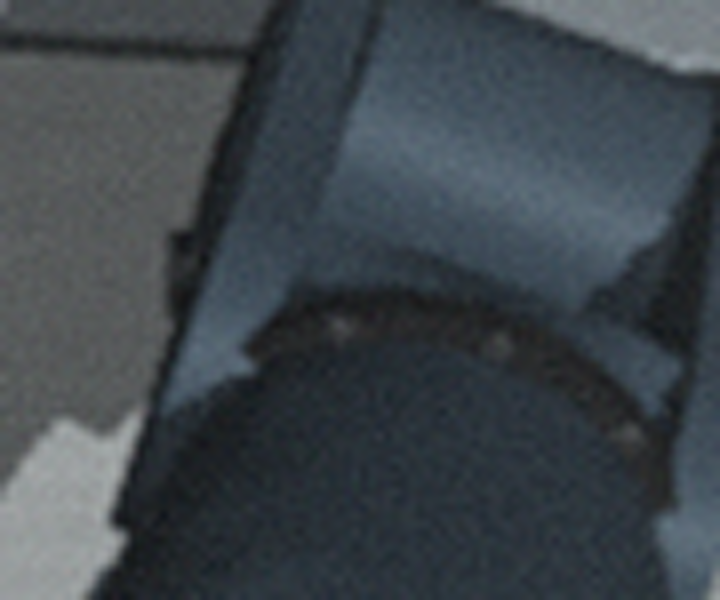

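```bash
python3 - <<'E'
from h import *
d=load("side3.npz");tcp=np.array([.5190,-.1610,.0973]);a=np.radians(-4.73)
ex=np.array([np.cos(a),np.sin(a),0]);ey=np.array([-np.sin(a),np.cos(a),0]);ez=np.array([0,0,1])
W=lambda p,g=(-20,0,26.8):tcp+((p[0]-g[0])*ex+(p[1]-g[1])*ey+(p[2]-g[2])*ez)/1000
for n,p in dict(flb=(-33,26,0),frb=(-33,-26,0),flt=(-33,26,40),frt=(-33,-26,40),bl=(-5,26,0),bl9=(9,20,0),blt=(-5,26,40),tong=(9,20,20),screw=(16,0,12)).items():
    q=proj(d,W(p));print(n,q.round(1),((q-[244,129]+.5)*8).round())
# bottom front edge from measured pixels, at predicted plane height
z=tcp[2]-.0268
for u,v in((289,182.8),(298.7,176.2),(277.5,178.1)):
    X=ray(d,u,v,z);print(1000*((X-tcp)@ex)-20,1000*((X-tcp)@ey))
E
```

```text
flb [288.6 182.8] [361. 434.]
frb [297.9 174.4] [435. 367.]
flt [289.2 170.8] [366. 338.]
frt [298.7 162.5] [441. 272.]
bl [280.1 179.7] [293. 409.]
bl9 [277.1 177.2] [269. 389.]
blt [280.5 167.7] [296. 314.]
tong [277.2 171.3] [270. 342.]
screw [278.8 169.8] [283. 330.]
-33.864713416499356 25.358675156058922
-39.71704586777129 -19.021708131875123
5.456327970161155 23.31512843741433
```

The measured corners match the model to about 1 mm: holder x −20 lies at the TCP and the underside is 26.8 mm below it. Moving in under the lip.

```bash
python3 - <<'E'
from h import *
from cell import state
S=state();print(S["tool_pos"],delta(S,(.5793,-.1657,.0975),-4.73))
E
```

```text
[ 0.51846019 -0.16052631  0.09705068] (array([-0.05131749,  0.01583671, -6.10586882]), array([0.01814335, 0.05986883, 0.02007214]))
```

Request:
move_arm([
  [[0, 0, -0.5], [0, 0, 0], 4],
  [[0, 0, -1.5], [0, 0, 0], 4],
  [[0, 0, -2.7], [0, 0, 0], 4],
  [[0, 0, -3.9], [0, 0, 0], 4],
  [[0, 0, -5], [0, 0, 0], 4],
  [[0, 0, -5.8], [0, 0, 0], 4],
  [[0, 0, -6.1], [0, 0, 0], 4],
  [[0, 0, -6.1], [0, 0, 0], 4],
])

```text
time: 6.35
tool_pos: [0.5799, -0.1659, 0.0972]
tool_rot: [-14.8, 90.0, 160.5]
ft_force: [-0.6, 0.0, -0.4]
opening: 0.0509
```

```bash
python3 - <<'E'
from h import *
from cell import state,get_image
S=state();print(S["time"],S["tool_pos"],S["ft_force"],S["opening"]);print(delta(S,(.5793,-.1657,.0975),-4.73))
for n in("side",):
    d=get_image(n);np.savez(n+"4.npz",**d)
    u,v=proj(d,S["tool_pos"]);print(u,v)
    u=int(u);v=int(v);crop(d,u-45,u+45,v-40,v+35,8,f"pics/{n}4.png");print(u-45,v-40)
E
```

```text
6.35 [ 0.5798658  -0.16594271  0.09719476] [-0.62520872  0.02805278 -0.40719129] 0.0508626664512693
(array([-0.0305065 , -0.01956291,  0.05838413]), array([0.03719256, 0.01548844, 0.00410036]))
271.60164389934084 162.93723730678542
226 122
```

View pics/side4.png

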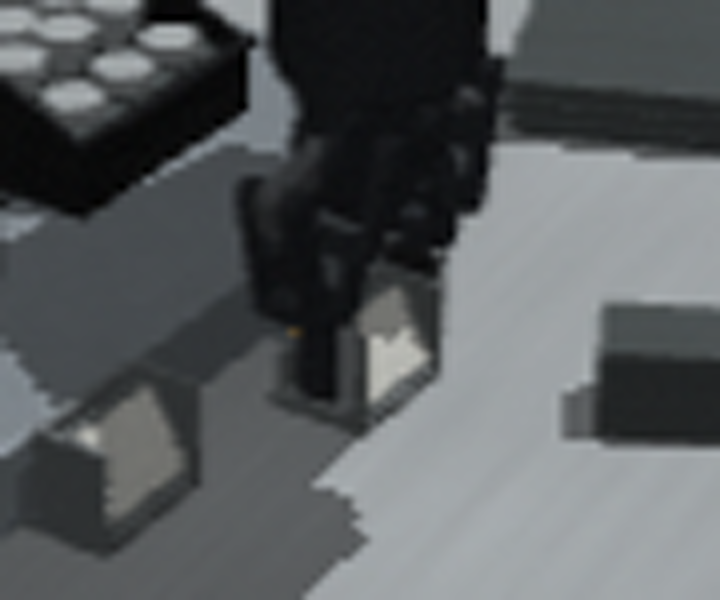

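```bash
python3 - <<'E'
from h import *
d=load("side4.npz");a=np.radians(-4.73);ex=np.array([np.cos(a),np.sin(a),0]);ey=np.array([-np.sin(a),np.cos(a),0])
P=lambda c,z:ray(d,226+c[0]/8-.5,122+c[1]/8-.5,z)
A=P((105,555),.106);B=P((362,434),.0704);print((B-A)@ex,(B-A)@ey)
A=P((197,485),.106);B=P((438,378),.0704);print((B-A)@ex,(B-A)@ey)
E
```

```text
-0.0005627551957280082 -0.15040079498597328
-0.002058903696136697 -0.1490051673388031
```

The offset from the fitted middle holder is (−0.6…−2, −150 mm), so it's centred. Raising it to just short of home.

Request:
move_arm([
  [[-0.5, 0, 0], [0, 0, 0], 4],
  [[-1, 0, 0], [0, 0, 0], 4],
  [[-1.5, 0, 0], [0, 0, 0], 4],
  [[-2, 0, 0], [0, 0, 0], 4],
  [[-2.4, 0, 0], [0, 0, 0], 4],
  [[-2.8, 0, 0], [0, 0, 0], 4],
  [[-3.1, 0, 0], [0, 0, 0], 4],
  [[-3.1, 0, 0], [0, 0, 0], 4],
])

```text
time: 7.4
tool_pos: [0.58, -0.166, 0.1285]
tool_rot: [167.4, 90.0, -17.3]
ft_force: [0.3, -0.2, -0.9]
opening: 0.0509
```

```bash
python3 - <<'E'
from h import *
from cell import state
S=state();print(S["time"],S["tool_pos"],S["ft_force"],S["wrist_torque"],S["opening"]);print(delta(S,(.5793,-.1657,.1328),-4.73))
E
```

```text
7.4 [ 0.58000788 -0.1659862   0.12850837] [ 0.3226386  -0.22877365 -0.93846256] [ 0.03040389 -0.08707253 -0.06076921] 0.05085994992465621
(array([-0.42918802, -0.02270038,  0.07275713]), array([ 0.03581784, -0.01804708, -0.00402371]))
```

No contact yet, and the tongue is about 11 mm up behind the lip. Easing up to contact.

Request:
move_arm([
  [[-0.1, 0, 0], [0, 0, 0], 4],
  [[-0.2, 0, 0], [0, 0, 0], 4],
  [[-0.3, 0, 0], [0, 0, 0], 4],
  [[-0.35, 0, 0], [0, 0, 0], 4],
  [[-0.4, 0, 0], [0, 0, 0], 4],
  [[-0.45, 0, 0], [0, 0, 0], 4],
  [[-0.45, 0, 0], [0, 0, 0], 4],
  [[-0.45, 0, 0], [0, 0, 0], 4],
])

```text
time: 8.4
tool_pos: [0.5799, -0.166, 0.1328]
tool_rot: [-22.6, 90.0, 152.7]
ft_force: [-1.0, -0.1, -0.5]
opening: 0.0507
```

Request:
move_arm([
  [[-0.03, 0, 0], [0, 0, 0], 4],
  [[-0.06, 0, 0], [0, 0, 0], 4],
  [[-0.08, 0, 0], [0, 0, 0], 4],
  [[-0.1, 0, 0], [0, 0, 0], 4],
  [[-0.1, 0, 0], [0, 0, 0], 4],
  [[-0.1, 0, 0], [0, 0, 0], 4],
  [[-0.1, 0, 0], [0, 0, 0], 4],
  [[-0.1, 0, 0], [0, 0, 0], 4],
])

```text
time: 9.4
tool_pos: [0.5799, -0.1659, 0.133]
tool_rot: [-24.3, 90.0, 151.0]
ft_force: [5.7, -1.2, -13.2]
opening: 0.0509
```

```bash
python3 - <<'E'
from h import *
from cell import state,get_image
for i in range(1):
    S=state();print(S["time"],S["tool_pos"],S["ft_force"],S["wrist_torque"],S["opening"])
    d=get_image("side");np.savez("side5.npz",**d)
    u,v=proj(d,S["tool_pos"]);u=int(u);v=int(v);crop(d,u-55,u+35,v-35,v+40,8,"pics/side5.png");print(u-55,v-35)
S=state();print(S["ft_force"],S["wrist_torque"])
print(delta(S,(.5793,-.1657,.1328),-4.73))
a=np.radians(-4.73)
ex=np.array([np.cos(a),np.sin(a),0]);ey=np.array([-np.sin(a),np.cos(a),0]);ez=np.array([0,0,1]);tcp=S["tool_pos"]
for n,p in dict(flb=(-33,26,0),frb=(-33,-26,0),flt=(-33,26,40),frt=(-33,-26,40),bl=(-5,26,0)).items():
    q=proj(d,tcp+((p[0]+20)*ex+p[1]*ey+(p[2]-26.8)*ez)/1000);print(n,((q-[u-55,v-35]+.5)*8).round())
E
```

```text
9.4 [ 0.57988323 -0.16594968  0.13304898] [  5.73618938  -1.24034743 -13.19072501] [-0.24683615 -0.77966347 -0.05282427] 0.05092015137513059
216 117
[  5.14202507  -1.69236939 -12.99646243] [-0.26105836 -0.80833492  0.03873339]
(array([ 0.02621058, -0.02036607,  0.06147974]), array([0.03361528, 0.0166912 , 0.00687409]))
flb [440. 392.]
frb [518. 330.]
flt [441. 293.]
frt [521. 233.]
bl [374. 369.]
```

View pics/side5.png

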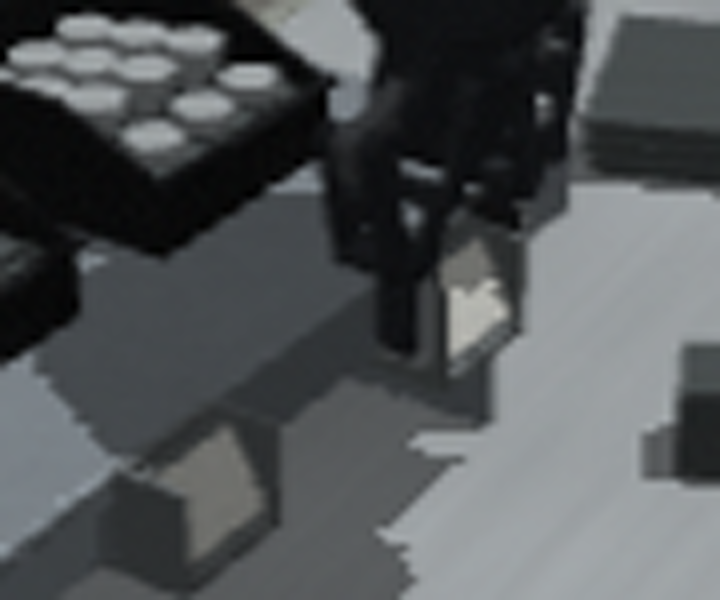

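It looks home: the front-left corner is at (440,390) against (440,392) predicted, and contact came at the expected height. I'll firm the push slightly and ease the sideways force.

Request:
move_arm([
  [[-0.02, 0, -0.01], [0, 0, 0], 4],
  [[-0.03, 0, -0.02], [0, 0, 0], 4],
  [[-0.04, 0, -0.03], [0, 0, 0], 4],
  [[-0.04, 0, -0.03], [0, 0, 0], 4],
  [[-0.04, 0, -0.03], [0, 0, 0], 4],
  [[-0.04, 0, -0.03], [0, 0, 0], 4],
  [[-0.04, 0, -0.03], [0, 0, 0], 4],
  [[-0.04, 0, -0.03], [0, 0, 0], 4],
])

```text
time: 10.45
tool_pos: [0.5799, -0.1659, 0.1331]
tool_rot: [-12.5, 89.9, 162.8]
ft_force: [5.5, -2.6, -15.4]
opening: 0.0508
```

Request:
move_arm([
  [[0, 0, 0], [0, 0, 0], 4],
  [[0, 0, 0], [0, 0, 0], 4],
  [[0, 0, 0], [0, 0, 0], 4],
  [[0, 0, 0], [0, 0, 0], 4],
  [[0, 0, 0], [0, 0, 0], 4],
  [[0, 0, 0], [0, 0, 0], 4],
  [[0, 0, 0], [0, 0, 0], 4],
  [[0, 0, 0], [0, 0, 0], 4],
])

```text
time: 11.45
tool_pos: [0.5799, -0.1659, 0.1331]
tool_rot: [-12.5, 89.9, 162.8]
ft_force: [5.7, -2.6, -15.6]
opening: 0.051
```

```bash
python3 - <<'E'
from h import *
from cell import state,get_image
S=state();print(S["time"],S["tool_pos"],S["ft_force"],S["wrist_torque"],S["opening"]);print(delta(S,(.5793,-.1657,.1328),-4.73))
d=get_image("side");np.savez("side6.npz",**d);crop(d,216,306,117,192,8,"pics/side6.png")
d=get_image("top");cv2.imwrite("pics/top6.png",d["pixels"][:,:,::-1])
S=state();print(S["tool_pos"],S["ft_force"])
E
```

```text
11.45 [ 0.57994251 -0.16594402  0.13310207] [  5.69518652  -2.60389896 -15.56961622] [-0.34626701 -0.68119695 -0.01191161] 0.05102093165271983
(array([ 0.03028021, -0.01905021,  0.06600232]), array([0.03180994, 0.05934031, 0.01309047]))
[ 0.57992567 -0.16592315  0.13308178] [  4.97788908  -1.56529665 -14.23478611]
```

View pics/side6.png

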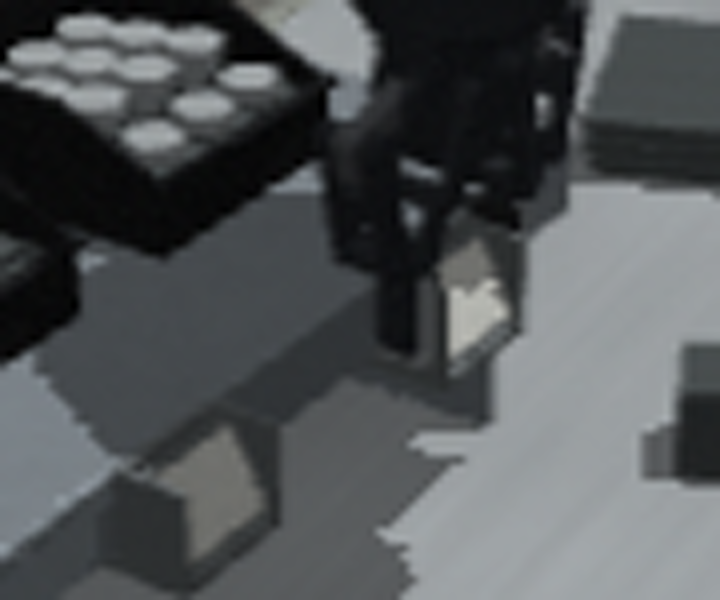

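View pics/top6.png

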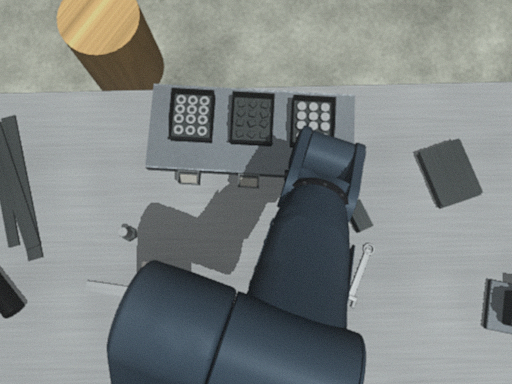

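```bash
python3 - <<'E'
from cell import *
print(job_done());S=state();print(S["time"],S["tool_pos"],S["ft_force"],S["opening"])
E
```

```text
the job is handed in; nothing more can be done
None
the job is handed in; nothing more can be done
```

The card holder is home on the lip in front of the bare bin, the one nearest the right end of the riser (−y side). The arm is still gripping it and pressing it upward. I handed the job in at about 11.5 s.

**What I did:** I gripped the holder across its cheeks with 80 N and turned it square to the lip (yaw −4.7°). I then brought it in under the lip and pushed it up until it seated.

**Last checks:**
- **Height:** contact came with the gripper at z 0.1330 m, against 0.1328 m predicted for fully home. The holder's front-left corner in the side picture matches the model to within half a pixel.
- **Centring:** just before the final lift it sat 149 to 150 mm from the fitted middle holder, against 150 mm expected. Its front edge was 0.6 to 2 mm nearer the robot than that holder's, within the slot's play.
- **Squareness:** the tool's yaw is within 0.1° of the measured lip.
- **Push:** it held at 14 to 16 N upward over the last second. The opening stayed at 51 mm, so I saw no sign of slipping.
- **Sideways force:** about 5 N along x remained. A small shift to ease it made no difference, and I put it down to friction at the lip.
- **Other things on the bench:** the bolt, spanner, fitted holders and visible part of the tube look unmoved. The arm hid most of the engineer's square in the final top view, so I could not check it fully.

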